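# Put the shoe-care stack away on its stands

## Task

The shoe-care things are piled up on the hall console. Take the pile apart from the top down and set each thing, as you take it off, upright and centred on the floor of the cork-floored wooden stand of its own shape and size: the small jar first, then the round tin, the square tin, and last the wooden brush case, the square tin and the case turned parallel to the rims of their stands. Set them down, do not drop them, let go, and do not shift the vase or the key bowl.

Things in the scene. Friction and masses are not known exactly. Their poses are not given: they have to be found in the camera images.
- cream_jar: small closed jar, amber glass with a white cap, 30 mm diameter, 34 mm high, about 50 g; on top of the pile at the start. Origin at the centre of its underside, z up.
- round_tin: round metal polish tin with a dark lid, 46 mm diameter, 26 mm high, about 80 g; under the jar at the start, resting on the square tin. Origin at the centre of its underside, z up.
- square_tin: square bright metal tin, 54 x 54 mm, 28 mm high, about 120 g; under the round tin at the start, resting on the brush case. Origin at the centre of its underside, x and y square to its sides, z up.
- brush_case: closed rectangular wooden case, 120 mm along its x, 60 mm along its y, 36 mm high, about 250 g; bottom of the pile, lying on the table. Origin at the centre of its underside, z up.
- jar_stand: small round dark wooden stand for the jar, 56 mm outer and 46 mm inner diameter. The cork floor of the stand is 4 mm thick and its rim rises to 10 mm above the table (6 mm above the floor); origin at the centre of its underside, on the table, z up. Fixed to the table.
- round_stand: larger round dark wooden stand for the round tin, 72 mm outer and 62 mm inner diameter. The cork floor of the stand is 4 mm thick and its rim rises to 10 mm above the table (6 mm above the floor); origin at the centre of its underside, on the table, z up. Fixed to the table.
- square_stand: square dark wooden stand for the square tin, 80 x 80 mm outside, 70 x 70 mm inside, x and y square to its sides. The cork floor of the stand is 4 mm thick and its rim rises to 10 mm above the table (6 mm above the floor); origin at the centre of its underside, on the table, z up. Fixed to the table.
- case_stand: rectangular dark wooden stand for the brush case, 146 x 86 mm outside, 136 x 76 mm inside, long along its x. The cork floor of the stand is 4 mm thick and its rim rises to 10 mm above the table (6 mm above the floor); origin at the centre of its underside, on the table, z up. Fixed to the table.
- bud_vase: white ceramic bud vase, loose, 60 mm across at its widest, 110 mm high, among the stands; must not be shifted. Origin at the centre of its underside.
- key_bowl: blue ceramic bowl, loose, 96 mm across the rim, 38 mm high, among the stands; must not be shifted. Origin at the centre of its underside.
There are look-alikes about, which are no part of the job. Leave any pink look-alike of the round_tin alone.

How it is judged:
By the outcome, as a careful person would: the job done as asked, in the order asked, and still so for the second after the job is handed in, with the robot touching nothing.
It also fails if it takes over 128 s, if anything falls off the work surface, if the arm or the gripper's body presses on something with over 40 N, if the wrist force passes 120 N, or if a joint passes its speed limit or range.

## Robot

A 7-joint arm with a two-finger parallel gripper is mounted at the origin on the work surface. World frame = base frame: x ahead of the robot, y to its left, z up, the work surface at z = 0. Lengths are in mm, angles in rad, forces in N, time in s.
With the tool pointing down it reaches from about 350 to 900 mm from the base axis. Payload 7.2 kg.
Tool frame: the origin (TCP) lies between the finger pads; the fingertips stand ahead of it and the grasp point (between the pads) lies 8 mm behind it (robot.tip_reach is the z of the fingertips in the tool frame, in mm); z points along the fingers, y is the line along which they close (so a half turn about z gives the same grasp; the last joint's range is limited). The gripper opens to 85 mm and grips with 20 to 120 N. Pads are 22 mm wide; open, the fingers measure 114 mm over their backs; the gripper's body (76 mm by 85 mm) begins 54 mm behind the grasp point. The pads swing forward as they close: fully open they stand 13 mm farther back than shut.
Start: joints at [-1.297, 0.411, -0.013, 1.596, 0.006, 1.134, -0.082], TCP at [209.499, 588.845, 242.297] pointing down, gripper open.
Joint ranges: [-2.95, 2.95], [-0.29, 1.99], [-1.47, 1.44], [0.14, 2.54], [-1.03, 4.17], [0.13, 1.85], [-2.86, 2.86]. Speed limits (rad/s): [2.39, 2.39, 3.01, 3.01, 3.14, 3.14, 3.14].

## Interface

Orientations are given as a rotation vector (axis times angle).
In Python, from workcell import robot gives the robot as it stands.
- The arm moves only by the tool jog_arm, never from a script. Its argument "steps" is a list that holds one entry, the list of rows, each a list of 7 numbers: the finger opening in cm, from 0 to 8.54, then the shift along the world's x, y, z in cm, then the turn, a rotation vector about the world's x, y, z in degrees. In form: [[[grip, x, y, z, ax, ay, az], ...]]. A call has 1 to 8 rows; each row is the pose to reach, as a shift and turn from the pose commanded when the call began; what a row does not reach only later rows make up. A row lasts 1/10 s, in which the tool goes at most 50 mm and 8.59 degrees, less where a joint would pass 70% of its speed; a pose out of reach is approached as far as the arm can. A call with a gripper value outside its range is refused whole. The fingers move at their own pace and stop on an object; the grip force is fixed at half the most. Time passes only in rows, so rows that repeat a pose let the fingers close. It gives the time, the measured TCP pose, the force, the opening and the grip force at its end, in the units of the state.
- robot.get_state(): the state, without advancing time (a new reading comes with each control period).
- robot.read_camera(name): name is "side" or "top"; returns a dict with "pixels" (480x640x3 uint8, red, green, blue), "fx", "fy", "cx", "cy" (pixels), "world_from_camera" (4x4, takes a point from camera to world coordinates). Camera axes: x right, y down, z forward; pixel columns grow to the right and rows downward; lengths in mm; the calibration is good to about 2 mm. A picture is of the moment at which its call begins. There is no depth.
- robot.hand_in(): hands the job in; it is judged then, once.
The state is a dict: "t": time; "joint_pos": joint angles; "qd": joint speeds; "effort": joint torques, N m; "tcp_pos": TCP position; "tool_rot": TCP orientation; "ft_force": force on the tool from outside, world axes, zero at the start; "wrist_torque": the same for the moment, N m; "width": finger opening in mm; "grip_force": force on a finger pad.
Only numpy, scipy, OpenCV 4.12 (cv2) and the standard library are available. Lean on these libraries where they do the work, as an engineer would, in place of code of your own. Each camera call takes 0.05 s, during which the arm holds its last target. There are 200 camera calls.

## Working session

There is one attempt and no reset: what is moved stays moved. The work goes in short steps, Python scripts to look and compute and a tool call to move; the robot and the scene stay as the last step left them, time stands still between calls to the robot, and variables do not carry over. Pictures are saved under pics/ and viewed, at most 14 in all, crops included, and the job is handed in when it is done.

Besides the shell and the picture viewer there is one more tool, called after "Emit:" as a command line: name --argument value ..., lists and objects as JSON in quotes. jog_arm: Moves the arm, as the interface text tells. Its arguments: {"type":"object","properties":{"steps":{"type":"array"}},"required":["steps"]}

```bash
mkdir -p pics
cat > h.py <<'E'
import numpy as np, cv2
from workcell import robot
def snap(n,f):
    c=robot.read_camera(n); cv2.imwrite(f'pics/{f}.png',c['pixels'][:,:,::-1]); return c
def ray(c,u,v,z):
    M=np.array(c['world_from_camera']); d=M[:3,:3]@np.array([(u-c['cx'])/c['fx'],(v-c['cy'])/c['fy'],1]); o=M[:3,3]
    return (o+d*(z-o[2])/d[2])
def proj(c,p):
    M=np.linalg.inv(np.array(c['world_from_camera'])); q=M[:3,:3]@np.array(p)+M[:3,3]
    return q[0]/q[2]*c['fx']+c['cx'],q[1]/q[2]*c['fy']+c['cy']
E
python3 - <<'E'
from h import *
import pickle
np.set_printoptions(precision=3,suppress=True)
cs={n:snap(n,n+'0') for n in('top','side')}
pickle.dump(cs,open('c0.pkl','wb'))
for n in cs: print(n,cs[n]['fx'],cs[n]['cx'],cs[n]['cy'],np.array(cs[n]['world_from_camera']))
s=robot.get_state();print(s); print(robot.tip_reach)
E
```

```text
top 476.77053364153045 323.9057137891357 247.940047841983 [[   0.024   -0.997    0.073  491.942]
 [  -1.      -0.024    0.001  -58.815]
 [   0.001   -0.073   -0.997 1106.997]
 [   0.       0.       0.       1.   ]]
side 479.64748697519514 330.49551155257643 229.43217256949882 [[   0.859   -0.318    0.4    166.704]
 [  -0.511   -0.538    0.67  -658.155]
 [   0.002   -0.781   -0.625  659.819]
 [   0.       0.       0.       1.   ]]
{'t': 0.1, 'joint_pos': array([-1.297,  0.412, -0.013,  1.597,  0.006,  1.134, -0.082]), 'qd': array([ 0.001, -0.002, -0.   , -0.003, -0.   , -0.001, -0.   ]), 'effort': array([  0.002, -60.183,   0.684, -30.009,   0.014,   0.006,  -0.   ]), 'tcp_pos': array([209.367, 588.421, 241.529]), 'tool_rot': array([-0.534, -3.096,  0.002]), 'ft_force': array([-0.128,  0.014, -0.364]), 'wrist_torque': array([-0.022, -0.07 ,  0.009]), 'grip_force': 0.0, 'width': 85.51693555189664}
11.0
```

View pics/top0.png

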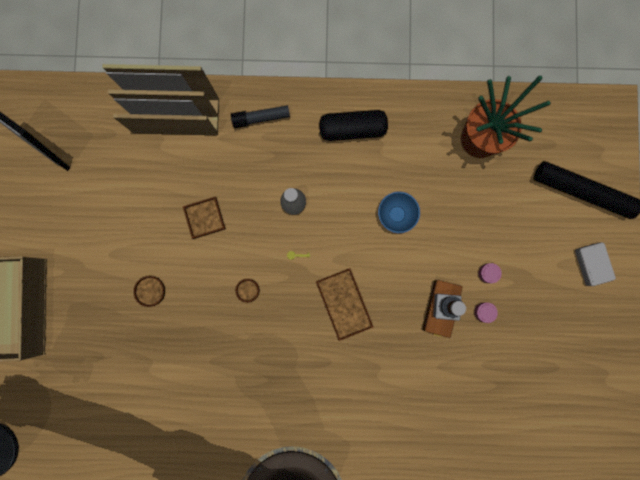

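View pics/side0.png

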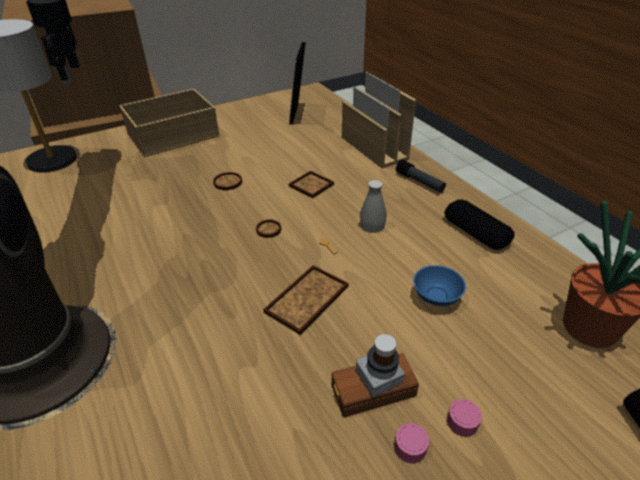

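Run:
```python
from h import *
import pickle
cs=pickle.load(open('c0.pkl','rb'))
t=cs['top']['pixels'][:,:,::-1];s=cs['side']['pixels'][:,:,::-1]
R=lambda a,w,h:cv2.resize(a,(w,h),interpolation=cv2.INTER_CUBIC)
top=R(t[270:345,410:510],400,300); side=R(s[325:415,325:445],400,300)
m=[]
for n in cs:
    im=cs[n]['pixels'].astype(int); 
    g=((im[:,:,0]<105)).astype(np.uint8)
    m.append(cv2.cvtColor(g*255,cv2.COLOR_GRAY2BGR))
    pts={'top':{'round':(149,291),'jar':(247,290),'square':(204,218),'case':(344,304)},'side':{'round':(228,180),'jar':(268,228),'square':(311,184),'case':(307,298)}}[n]
    cont=cv2.findContours(g,cv2.RETR_EXTERNAL,cv2.CHAIN_APPROX_NONE)[0]
    for k,p in pts.items():
        for c in cont:
            if cv2.pointPolygonTest(c,p,False)>=0:
                w=np.array([ray(cs[n],u,v,5)[:2] for u,v in c[:,0]],np.float32)
                r=cv2.minAreaRect(w);print(n,k,len(c),'rect',np.round(r[0],1),np.round(r[1],1),round(r[2],1),'circ',[np.round(x,1) for x in cv2.minEnclosingCircle(w)])
bot=np.hstack([R(m[0],400,300),R(m[1],400,300)])
cv2.imwrite('pics/a.png',np.vstack([np.hstack([top,side]),bot]))
```

```text
top round 90 rect [464.3 342.4] [71.1 73.9] 1.4 circ [array([463.2, 342.3]), np.float64(37.7)]
top jar 69 rect [469.7 116.9] [52.7 55.4] 1.4 circ [array([470.3, 116.6]), np.float64(28.9)]
top square 129 rect [636.5 222.9] [82.4 83.3] 19.0 circ [array([635.9, 222.7]), np.float64(55.7)]
top case 184 rect [ 444.4 -106.9] [147.5  88.8] 23.0 circ [array([ 443.9, -105.6]), np.float64(82.3)]
side round 69 rect [462.8 343. ] [84.5 69.6] 67.5 circ [array([463.1, 343. ]), np.float64(42.5)]
side jar 64 rect [471.7 117.4] [64.2 54.4] 66.2 circ [array([471.5, 117.3]), np.float64(32.6)]
side square 93 rect [637.9 224. ] [89.9 89.9] 19.1 circ [array([638.4, 224.7]), np.float64(59.0)]
side case 179 rect [ 445.1 -106.7] [153.4  92.4] 22.7 circ [array([ 445.5, -107.6]), np.float64(86.2)]
```

View pics/a.png

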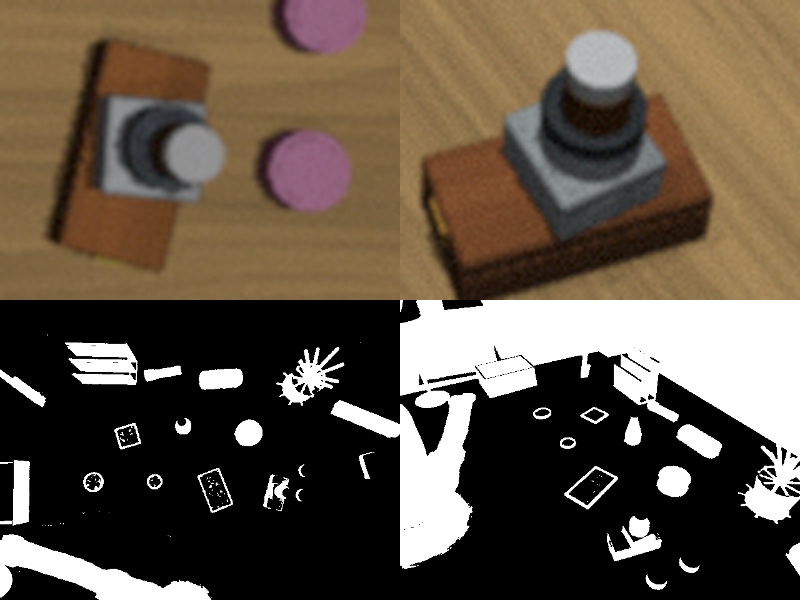

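Run:
```python
from h import *
import pickle
cs=pickle.load(open('c0.pkl','rb'))
for n,(x,y) in {'top':(458,308),'side':(385,341)}.items():
    im=cs[n]['pixels'].astype(int); print(n,im[y,x],im[y+6,x])
    for th in (120,135,150):
        g=((im.min(2)>th)&(im.max(2)-im.min(2)<40)).astype(np.uint8)
        N,l,st,ce=cv2.connectedComponentsWithStats(g); k=l[y,x]
        print(th,st[k],ce[k],ray(cs[n],*ce[k],124)[:2].round(1), ray(cs[n],*ce[k],120)[:2].round(1))
print('crop est side',ray(cs['side'],385.3,340.9,124),'top',ray(cs['top'],458.25,308.25,124))
# round tin lid ellipse guesses, square/case corners
T=lambda u,v,z:ray(cs['top'],410+u/4,270+v/4,z)[:2].round(1)
S=lambda u,v,z:ray(cs['side'],325+(u-400)*.3,325+v*.3,z)[:2].round(1)
print('case side',[S(*p,36) for p in((422,158),(664,98),(711,190),(458,262))])
print('case top',[T(*p,36) for p in((105,40),(208,66),(163,268),(60,240))])
print('sq side',[S(*p,64) for p in((506,110),(556,201),(664,158))])
print('tin side',[S(*p,90) for p in((541,108),(645,112))],'pink',ray(cs['top'],410+330/4,270+170/4,26),ray(cs['top'],410+323/4,270+10/4,26))
print(ray(cs['top'],399,213,38),ray(cs['top'],293,204,40))
```

```text
top [143 144 144] [141 140 141]
120 [452 302  14  14 146] [458.38356164 308.12328767] [ 446.5 -336.3] [ 446.3 -337.4]
135 [453 302  12  13 125] [458.472 308.088] [ 446.5 -336.5] [ 446.4 -337.6]
150 [     0      0    640    480 307200] [319.5 239.5] [580.7 -48.4] [581.1 -48.3]
side [183 188 186] [182 182 182]
120 [375 334  21  18 299] [384.97993311 342.30100334] [ 447.1 -336.4] [ 449.2 -334. ]
135 [375 334  21  17 286] [384.95454545 342.22377622] [ 447.1 -336.3] [ 449.2 -333.9]
150 [375 335  21  16 268] [385.04850746 342.32835821] [ 447.1 -336.5] [ 449.2 -334.1]
crop est side [ 448.87814143 -334.69146824  124.        ] top [ 446.19610745 -336.03640596  124.        ]
case side [array([ 390.3, -288.3]), array([ 505.3, -318.1]), array([ 492.9, -368.4]), array([ 376.9, -340.9])]
case top [array([ 503.8, -311.3]), array([ 490.7, -369.1]), array([ 378.2, -344.4]), array([ 392.2, -287.1])]
sq side [array([ 425.4, -302.5]), array([ 418.3, -352.1]), array([ 470.8, -358.5])]
tin side [array([ 427.5, -324.8]), array([ 464.6, -349.2])] pink [ 433.97366998 -440.82693842   26.        ] [ 523.88032251 -437.01076833   26.        ]
[ 652.93351584 -225.60604931   38.        ] [667.34936616  14.3683177   40.        ]
```

Emit:
jog_arm --steps '[[[8.5,25,-30,-2,0,0,0],[8.5,25,-30,-2,0,0,0],[8.5,25,-30,-2,0,0,0],[8.5,25,-30,-2,0,0,0],[8.5,25,-30,-2,0,0,0],[8.5,25,-30,-2,0,0,0],[8.5,25,-30,-2,0,0,0],[8.5,25,-30,-2,0,0,0]]]'

```text
t: 0.9
tcp_pos: [460.9, 285.9, 222.1]
tool_rot: [0.537, 3.095, -0.001]
ft_force: [0.2, 0.2, 0.6]
width: 84.6
grip_force: 0.0
```

Emit:
jog_arm --steps '[[[7,0,-39,0,0,0,0],[7,0,-39,0,0,0,0],[7,0,-39,0,0,0,0],[7,0,-39,0,0,0,0],[7,0,-39,0,0,0,0],[7,0,-39,0,0,0,0],[7,0,-39,0,0,0,0],[7,0,-39,0,0,0,0]]]'

```text
t: 1.7
tcp_pos: [458.7, -104.1, 222.4]
tool_rot: [0.537, 3.095, -0.0]
ft_force: [0.1, -0.6, 0.6]
width: 70.2
grip_force: 0.0
```

Emit:
jog_arm --steps '[[[7,-1.25,-23.5,-2,0,0,0],[7,-1.25,-23.5,-2,0,0,0],[7,-1.25,-23.5,-2,0,0,0],[7,-1.25,-23.5,-2,0,0,0],[7,-1.25,-23.5,-2,0,0,0],[7,-1.25,-23.5,-2,0,0,0],[7,-1.25,-23.5,-2,0,0,0],[7,-1.25,-23.5,-2,0,0,0]]]'

```text
t: 2.5
tcp_pos: [447.3, -334.7, 202.0]
tool_rot: [-0.532, -3.096, -0.002]
ft_force: [-0.2, 0.5, 0.6]
width: 70.0
grip_force: 0.0
```

Run:
```python
from h import *
s=robot.get_state();print(s['tcp_pos'],s['joint_pos'])
a=snap('side','s1')['pixels'];c=snap('top','t1');b=c['pixels']
R=lambda a:cv2.resize(a,(400,400),interpolation=cv2.INTER_CUBIC)[:,:,::-1]
cv2.imwrite('pics/b.png',np.hstack([R(a[230:430,300:500]),R(b[240:380,380:520])]))
```

```text
[ 447.294561   -334.68362811  201.98537569] [ 0.1630845   0.36141787  0.50663607  1.83318754 -0.20617373  1.0000344
  1.98505963]
```

View pics/b.png

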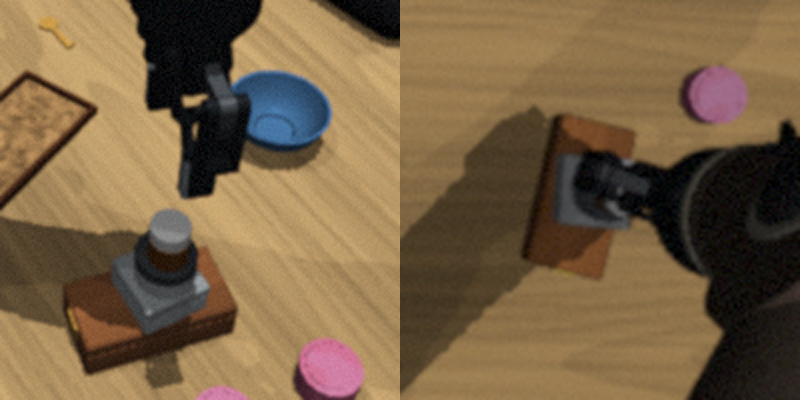

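Emit:
jog_arm --steps '[[[7,0,0,-5,0,0,0],[7,0,0,-8,0,0,0],[7,0,0,-9,0,0,0],[7,0,0,-9,0,0,0],[2,0,0,-9,0,0,0],[2,0,0,-9,0,0,0],[2,0,0,-9,0,0,0],[2,0,0,-9,0,0,0]]]'

```text
t: 3.4
tcp_pos: [447.9, -336.7, 114.1]
tool_rot: [0.534, 3.093, -0.001]
ft_force: [-0.4, 0.2, 7.0]
width: 27.7
grip_force: 58.6
```

Emit:
jog_arm --steps '[[[2,0,0,0,0,0,0],[2,0,0,0,0,0,0],[2,0,0,0,0,0,0],[2,0,0,0,0,0,0]]]'

```text
t: 3.8
tcp_pos: [447.8, -336.7, 114.1]
tool_rot: [0.534, 3.093, -0.001]
ft_force: [-0.4, 1.5, 6.4]
width: 28.3
grip_force: 58.6
```

Emit:
jog_arm --steps '[[[2,0,0,1,0,0,0],[2,0,0,3,0,0,0],[2,0,0,6,0,0,0],[2,0,0,8,0,0,0],[2,0.5,5,8,0,0,0],[2,0.8,10,8,0,0,0],[2,1.2,15,8,0,0,0],[2,1.2,15,8,0,0,0]]]'

```text
t: 4.6
tcp_pos: [460.1, -179.0, 192.9]
tool_rot: [-0.52, -3.098, -0.006]
ft_force: [0.0, -0.0, -0.9]
width: 28.2
grip_force: 59.3
```

Emit:
jog_arm --steps '[[[2,1.15,30.3,0,0,0,0],[2,1.15,30.3,0,0,0,0],[2,1.15,30.3,0,0,0,0],[2,1.15,30.3,0,0,0,0],[2,1.15,30.3,0,0,0,0],[2,1.15,30.3,0,0,0,0],[2,1.15,30.3,0,0,0,0],[2,1.15,30.3,0,0,0,0]]]'

```text
t: 5.4
tcp_pos: [470.7, 117.8, 192.8]
tool_rot: [0.529, 3.096, 0.0]
ft_force: [0.4, -0.3, -0.6]
width: 28.2
grip_force: 59.4
```

Run:
```python
from h import *
import pickle
s=robot.get_state();print(s['tcp_pos'],s['joint_pos'],s['width'],s['grip_force'])
a=snap('side','s2');c=snap('top','t2');pickle.dump([a,c],open('c2.pkl','wb'))
R=lambda a:cv2.resize(a,(400,400),interpolation=cv2.INTER_CUBIC)[:,:,::-1]
cv2.imwrite('pics/c.png',np.hstack([R(a['pixels'][120:260,200:340]),R(c['pixels'][260:350,410:500])]))
```

```text
[470.67802022 117.8155451  192.84642807] [-0.59612059  0.22698015  0.29397173  2.00204423 -0.0816199   0.9230023
  0.97206384] 28.209230482719793 59.42093074321747
```

View pics/c.png

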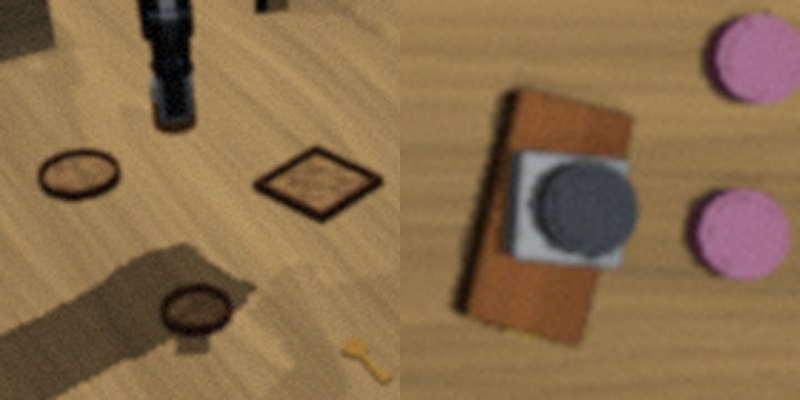

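Run:
```python
from h import *
import pickle
a,c=pickle.load(open('c2.pkl','rb'))
print('jar bottom edge ray',proj(a,(470.7,117.8,168.7)), [proj(a,(470.7+dx,117.8+dy,168.7)) for dx,dy in((-8,-12.7),(8,12.7),(12.7,-8),(-12.7,8))])
f=140/400
print('observed left/right/bottom',[(200+u*f,120+v*f) for u,v in((154,118),(197,118),(175,131))])
T=lambda u,v,z:ray(c,410+u*90/400,260+v*90/400,z)[:2].round(1)
im=c['pixels'].astype(int)
g=((im.max(2)<85)&(im.max(2)-im.min(2)<25)).astype(np.uint8)
N,l,st,ce=cv2.connectedComponentsWithStats(g); k=l[307,542-0-100] if 0 else l[int(260+208*.225),int(410+585*.225-90)]
print(im[int(260+208*.225),int(410+(585-400)*.225)],st[k],ce[k],ray(c,*ce[k],90))
print('lid extents',T(137,208,90),T(237,208,90),T(187,160,90),T(187,254,90),'sq',[T(*p,64) for p in((121,151),(230,157),(114,262),(222,268))],'case',[T(*p,36) for p in((123,87),(233,118),(180,346),(70,310))])
```

```text
jar bottom edge ray (np.float64(261.4660426026346), np.float64(163.26785300961183)) [(np.float64(260.40700157113736), np.float64(167.24160073469844)), (np.float64(262.4992507548022), np.float64(159.39103575503202)), (np.float64(269.03453237848197), np.float64(163.38293954747104)), (np.float64(253.90198414628682), np.float64(163.15283385444513))]
observed left/right/bottom [(253.9, 161.3), (268.95, 161.3), (261.25, 165.85)]
[66 69 74] [439 296  24  22 395] [450.86835443 306.41012658] [ 448.11525638 -329.96098579   90.        ]
lid extents [ 446.8 -308.7] [ 447.9 -356.4] [ 470.2 -332.4] [ 425.6 -332.6] sq [array([ 473.2, -307. ]), array([ 471.6, -360.5]), array([ 419.2, -304. ]), array([ 417.5, -356.7])] case [array([ 504.9, -314.5]), array([ 490.6, -370. ]), array([ 376.3, -343.9]), array([ 392.8, -288.7])]
```

Emit:
jog_arm --steps '[[[2,0,0,-5,0,0,0],[2,0,0,-10,0,0,0],[2,0,0,-14,0,0,0],[2,0,0,-15,0,0,0],[2,0,0,-15,0,0,0],[2,0,0,-15,0,0,0]]]'

```text
t: 6.1
tcp_pos: [471.8, 116.2, 43.9]
tool_rot: [0.536, 3.094, 0.001]
ft_force: [-0.4, -1.1, 0.1]
width: 28.3
grip_force: 59.4
```

Emit:
jog_arm --steps '[[[2,-0.1,0.05,-0.8,0,0,0],[2,-0.1,0.05,-1.3,0,0,0],[2,-0.1,0.05,-1.45,0,0,0],[2,-0.1,0.05,-1.45,0,0,0]]]'

```text
t: 6.5
tcp_pos: [469.6, 117.5, 28.1]
tool_rot: [0.534, 3.096, 0.001]
ft_force: [-1.4, 0.7, 0.1]
width: 27.8
grip_force: 59.6
```

Emit:
jog_arm --steps '[[[2,0,0,-0.1,0,0,0],[2,0,0,-0.1,0,0,0],[2,0,0,-0.1,0,0,0]]]'

```text
t: 6.8
tcp_pos: [469.7, 117.6, 28.0]
tool_rot: [0.534, 3.096, 0.001]
ft_force: [-4.6, 0.1, 16.2]
width: 27.8
grip_force: 61.3
```

Emit:
jog_arm --steps '[[[2,0,0,0.1,0,0,0],[4.5,0,0,0.1,0,0,0],[5,0,0,0.1,0,0,0],[5,0,0,0.1,0,0,0],[5,0,0,3,0,0,0],[7.5,0,0,7,0,0,0],[7.5,0,0,11,0,0,0],[7.5,0,0,13,0,0,0]]]'

```text
t: 7.6
tcp_pos: [470.7, 117.4, 159.7]
tool_rot: [0.534, 3.093, 0.003]
ft_force: [0.9, -0.0, 0.3]
width: 75.0
grip_force: 0.0
```

Emit:
jog_arm --steps '[[[7.5,-2.3,-38,2,0,0,0],[7.5,-2.3,-38,2,0,0,0],[7.5,-2.3,-38,2,0,0,0],[7.5,-2.3,-38,2,0,0,0],[7.5,-2.3,-38,2,0,0,0],[7.5,-2.3,-38,2,0,0,0],[7.5,-2.3,-38,2,0,0,0],[7.5,-2.3,-38,2,0,0,0]]]'

```text
t: 8.4
tcp_pos: [445.5, -266.7, 177.2]
tool_rot: [0.539, 3.094, -0.002]
ft_force: [-0.2, -0.1, 0.3]
width: 75.1
grip_force: 0.0
```

Run:
```python
from h import *
import pickle
s=robot.get_state();print(s['tcp_pos'],s['tool_rot'])
a=snap('side','s3');c=snap('top','t3');pickle.dump([a,c],open('c3.pkl','wb'))
for n,cam,(x,y) in(('top',c,(250,290)),('side',a,(268,222))):
    im=cam['pixels'].astype(int)
    g=((im.min(2)>90)&(im.max(2)-im.min(2)<40)).astype(np.uint8)
    N,l,st,ce=cv2.connectedComponentsWithStats(g)
    for k in range(1,N):
        if np.hypot(*(ce[k]-(x,y)))<20 and st[k][4]>15: print(n,st[k],ce[k],ray(cam,*ce[k],38),ray(cam,*ce[k],34))
R=lambda a:cv2.resize(a,(400,400),interpolation=cv2.INTER_CUBIC)[:,:,::-1]
cv2.imwrite('pics/d.png',np.hstack([R(a['pixels'][180:280,220:320]),R(c['pixels'][240:340,200:300])]))
cv2.imwrite('pics/d2.png',R(a['pixels'][320:420,325:425]))
```

```text
[ 445.46110326 -266.67424031  177.16165919] [ 5.39154919e-01  3.09429651e+00 -2.21158138e-03]
top [238 285  13  14 146] [243.97260274 291.1369863 ] [468.7017532 118.3122644  38.       ] [468.61479055 118.97504467  34.        ]
side [259 212  15  11 117] [265.8974359  216.58974359] [468.15643028 116.89594923  38.        ] [470.09559388 121.88165521  34.        ]
```

View pics/d.png

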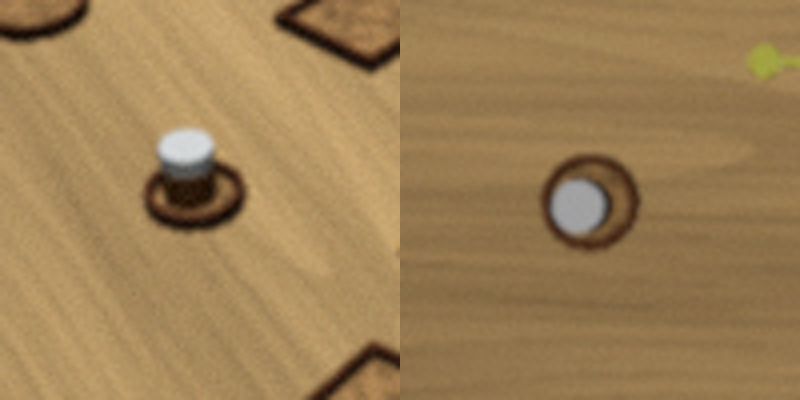

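View pics/d2.png

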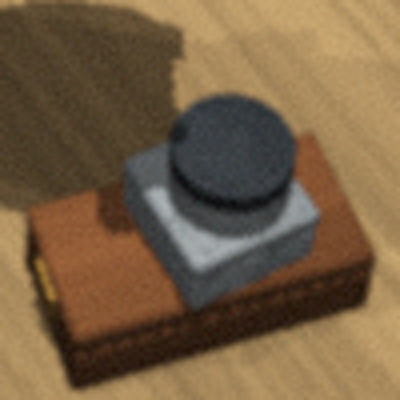

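Emit:
jog_arm --steps '[[[7,2.3,38,-2,0,0,0],[7,2.3,38,-2,0,0,0],[7,2.3,38,-2,0,0,0],[7,2.3,38,-2,0,0,0],[7,2.3,38,-2,0,0,0],[7,2.3,38,-2,0,0,0],[7,2.3,38,-2,0,0,0],[7,2.3,38,-2,0,0,0]]]'

```text
t: 9.3
tcp_pos: [468.5, 122.2, 156.5]
tool_rot: [-0.527, -3.096, -0.002]
ft_force: [0.1, -0.3, -0.1]
width: 70.2
grip_force: 0.0
```

Emit:
jog_arm --steps '[[[5.5,0,0,-5,0,0,0],[5,0,0,-10,0,0,0],[5,0,0,-12.7,0,0,0],[5,0,0,-12.7,0,0,0],[2,0,0,-12.7,0,0,0],[2,0,0,-12.7,0,0,0],[2,0,0,-12.7,0,0,0],[2,0,0,-12.7,0,0,0]]]'

```text
t: 10.1
tcp_pos: [470.5, 117.8, 31.2]
tool_rot: [0.534, 3.094, 0.003]
ft_force: [-0.3, -0.6, 5.4]
width: 27.8
grip_force: 59.4
```

Emit:
jog_arm --steps '[[[2,0,0,0.4,0,0,0],[2,0,0,0.4,0,0,0],[2,0.2,0,0.4,0,0,0],[2,0.2,0,0.4,0,0,0],[2,0.2,0,0.2,0,0,0],[2,0.2,0,0.1,0,0,0],[2,0.2,0,0.05,0,0,0]]]'

```text
t: 10.8
tcp_pos: [471.6, 117.3, 31.1]
tool_rot: [-0.535, -3.096, -0.001]
ft_force: [-6.1, -0.8, 22.5]
width: 27.9
grip_force: 61.2
```

Emit:
jog_arm --steps '[[[2,0,0,0.1,0,0,0],[2,0,0,0.1,0,0,0],[4.5,0,0,0.1,0,0,0],[5,0,0,0.1,0,0,0],[5,0,0,0.1,0,0,0],[5,0,0,4,0,0,0],[7.5,0,0,9,0,0,0],[7.5,0,0,13,0,0,0]]]'

```text
t: 11.6
tcp_pos: [471.6, 117.1, 162.2]
tool_rot: [0.535, 3.095, -0.0]
ft_force: [1.1, 0.7, 0.8]
width: 74.5
grip_force: 0.0
```

Emit:
jog_arm --steps '[[[7.5,-2.3,-38,2,0,0,0],[7.5,-2.3,-38,2,0,0,0],[7.5,-2.3,-38,2,0,0,0],[7.5,-2.3,-38,2,0,0,0],[7.5,-2.3,-38,2,0,0,0],[7.5,-2.3,-38,2,0,0,0],[7.5,-2.3,-38,2,0,0,0],[7.5,-2.3,-38,2,0,0,0]]]'

```text
t: 12.4
tcp_pos: [447.5, -266.6, 180.7]
tool_rot: [0.539, 3.094, -0.002]
ft_force: [1.2, 0.8, 0.6]
width: 75.2
grip_force: 0.0
```

```bash
cat >> h.py <<'E'
def near(cam,mask,xy,z,r=20,amin=15):
    N,l,st,ce=cv2.connectedComponentsWithStats(mask.astype(np.uint8))
    for k in range(1,N):
        if np.hypot(*(ce[k]-np.array(xy)))<r and st[k][4]>amin: print(st[k],ce[k].round(1),ray(cam,*ce[k],z)[:2].round(1))
def gray(im,lo,hi,sat=40):
    im=im.astype(int); return (im.min(2)>lo)&(im.max(2)<hi)&(im.max(2)-im.min(2)<sat)
E
python3 - <<'E'
from h import *
import pickle
s=robot.get_state();print(s['tcp_pos'])
a=snap('side','s4');c=snap('top','t4');pickle.dump([a,c],open('c4.pkl','wb'))
near(c,gray(c['pixels'],90,256),(245,291),38)
near(a,gray(a['pixels'],90,256),(267,218),38)
# lid
for lo in (85,95,105):
    im=a['pixels'].astype(int); near(a,(im.max(2)<lo)&(im.max(2)-im.min(2)<25),(383,358),90)
E
```

```text
[ 447.45699268 -266.63142963  180.72251795]
[238 284  13  14 152] [244.  290.5] [470.1 118.3]
[260 212  14  11 116] [266.5 216.4] [469.4 116.8]
[360 344  39  35 923] [381.8 360.7] [ 442.  -339.9]
[ 355  344   49   55 1413] [379.9 367.6] [ 433.1 -348. ]
[ 355  344   49   55 1459] [379.6 367.6] [ 432.7 -347.8]
```

Run:
```python
from h import *
import pickle
a,c=pickle.load(open('c4.pkl','rb'))
print(ray(a,383,356.5,90),ray(a,383,357.5,90),ray(c,410+189*.225,260+207*.225,90))
for x,y in((447,-334),(449,-331)): print(proj(a,(x,y,90)),[np.round(proj(a,(x+23*np.cos(t),y+23*np.sin(t),90)),1) for t in (0.53,.53+np.pi,2.1,-1.04)])
im=a['pixels'].astype(int)
print(im[335:372,383].max(1)); print(im[357,360:405].max(1))
```

```text
[ 447.70696333 -334.98460202   90.        ] [ 446.70468578 -336.38301932   90.        ] [ 447.85197868 -333.47482266   90.        ]
(np.float64(382.1939064158029), np.float64(356.21678406901333)) [array([388.6, 344.8]), array([375.5, 368.2]), array([367.6, 349.8]), array([397.1, 362.8])]
(np.float64(382.1118580244135), np.float64(354.13113326006265)) [array([388.5, 342.8]), array([375.4, 366. ]), array([367.6, 347.8]), array([397. , 360.6])]
[177 176 175 174 172 167 175 154 113  59  62  61  64  61  62  61  57  70
  71  72  66  71  69  70  69  69  70  69  70  70  59  62  68  65  49  33
  22]
[ 83  78  84  81  85  90  78  62  60  58  69  66  69  68  73  69  67  68
  67  67  73  65  66  69  64  67  75  64  62  66  67  57  65  62  65  61
  59  66  70 101 130 137 136 142 134]
```

Emit:
jog_arm --steps '[[[7,-0.1,-5,0,0,0,0],[7,-0.1,-7.15,-4,0,0,0],[7,-0.1,-7.15,-5,0,0,0],[7,-0.1,-7.15,-5,0,0,0],[7,-0.1,-7.15,-5,0,0,0]]]'

```text
t: 13.0
tcp_pos: [448.0, -332.9, 130.5]
tool_rot: [-0.532, -3.096, -0.001]
ft_force: [0.1, -0.3, 0.4]
width: 70.1
grip_force: 0.0
```

Emit:
jog_arm --steps '[[[7,0,0,-3,0,0,0],[7,0,0,-4.5,0,0,0],[7,0,0,-4.8,0,0,0],[4,0,0,-4.8,0,0,0],[4,0,0,-4.8,0,0,0],[3.8,0,0,-4.8,0,0,0],[3.8,0,0,-4.8,0,0,0]]]'

```text
t: 13.7
tcp_pos: [448.2, -334.5, 83.7]
tool_rot: [0.534, 3.094, -0.0]
ft_force: [-1.5, 2.1, 7.1]
width: 43.7
grip_force: 61.4
```

Emit:
jog_arm --steps '[[[3.8,0,0,1,0,0,0],[3.8,0,0,4,0,0,0],[3.8,0,0,8,0,0,0],[3.8,0.1,4,9,0,0,0],[3.8,0.3,9,9,0,0,0],[3.8,0.4,14,9,0,0,0],[3.8,0.6,19,9,0,0,0],[3.8,0.8,24,9,0,0,0]]]'

```text
t: 14.5
tcp_pos: [455.3, -92.6, 173.3]
tool_rot: [0.535, 3.094, 0.001]
ft_force: [1.2, 0.4, -0.9]
width: 43.8
grip_force: 61.3
```

Emit:
jog_arm --steps '[[[3.8,0.5,30,0,0,0,0],[3.8,0.5,30,0,0,0,0],[3.8,0.5,30,0,0,0,0],[3.8,0.5,30,0,0,0,0],[3.8,0.5,30,0,0,0,0],[3.8,0.5,30,0,0,0,0],[3.8,0.8,35,0,0,0,0],[3.8,0.8,38,0,0,0,0]]]'

```text
t: 15.3
tcp_pos: [463.0, 290.1, 173.2]
tool_rot: [0.529, 3.096, 0.003]
ft_force: [0.7, -0.7, -0.7]
width: 43.5
grip_force: 61.3
```

Emit:
jog_arm --steps '[[[3.8,0,5.7,-4,0,0,0],[3.8,0,5.7,-8,0,0,0],[3.8,0,5.7,-10,0,0,0],[3.8,0,5.7,-10,0,0,0],[3.8,0,5.7,-10,0,0,0],[3.8,0,5.7,-10,0,0,0]]]'

```text
t: 15.9
tcp_pos: [464.9, 342.7, 74.4]
tool_rot: [0.536, 3.093, 0.003]
ft_force: [-0.4, 0.2, -1.0]
width: 43.6
grip_force: 61.4
```

Run:
```python
from h import *
import pickle
s=robot.get_state();print(s['tcp_pos'],s['joint_pos'],s['width'])
a=snap('side','s5');c=snap('top','t5');pickle.dump([a,c],open('c5.pkl','wb'))
R=lambda a:cv2.resize(a,(400,400),interpolation=cv2.INTER_CUBIC)[:,:,::-1]
cv2.imwrite('pics/e.png',np.hstack([R(a['pixels'][120:220,180:280]),R(c['pixels'][260:350,410:500])]))
p=s['tcp_pos']+[0,0,-19.7]
print(proj(a,p),[np.round(proj(a,p+[23*np.cos(t),23*np.sin(t),0]),1) for t in (0.53,.53+np.pi,2.1,-1.04)])
```

```text
[464.89668153 342.74744374  74.43494063] [-0.88949207  0.53131694  0.2274338   1.88263841 -0.16930303  0.74308091
  0.66010245] 43.62412181431458
(np.float64(225.07911189195374), np.float64(163.2929309766181)) [array([231. , 159.1]), array([219. , 167.6]), array([217.7, 160.9]), array([232.6, 165.7])]
```

View pics/e.png

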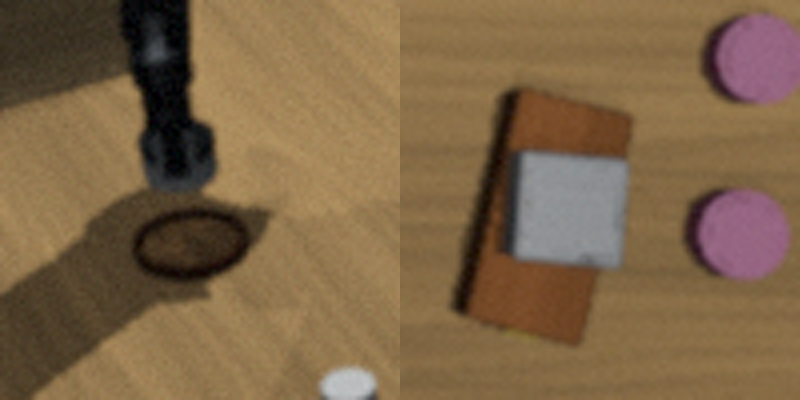

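Emit:
jog_arm --steps '[[[3.8,0,0,-3,0,0,0],[3.8,0,0,-4.3,0,0,0],[3.8,0,0,-4.7,0,0,0],[3.8,0,0,-4.7,0,0,0],[3.8,0,0,-4.7,0,0,0]]]'

```text
t: 16.5
tcp_pos: [464.0, 342.9, 26.1]
tool_rot: [0.534, 3.095, 0.001]
ft_force: [0.3, 0.1, -1.2]
width: 43.1
grip_force: 61.4
```

Emit:
jog_arm --steps '[[[3.8,0,0,-0.1,0,0,0],[3.8,0,0,-0.2,0,0,0],[3.8,0,0,-0.25,0,0,0],[3.8,0,0,-0.25,0,0,0]]]'

```text
t: 16.9
tcp_pos: [463.8, 343.0, 23.7]
tool_rot: [0.534, 3.095, 0.001]
ft_force: [-2.3, -0.3, 5.9]
width: 43.6
grip_force: 62.1
```

Emit:
jog_arm --steps '[[[6,0,0,0,0,0,0],[6,0,0,0,0,0,0],[6,0,0,0,0,0,0],[6,0,0,4,0,0,0],[8,0,0,9,0,0,0],[8,0,0,13,0,0,0],[8,0,-4,13,0,0,0],[8,0,-9,13,0,0,0]]]'

```text
t: 17.7
tcp_pos: [463.9, 254.4, 154.2]
tool_rot: [0.527, 3.095, 0.005]
ft_force: [0.7, -1.4, -0.5]
width: 79.5
grip_force: 0.0
```

Run:
```python
from h import *
import pickle
a,c=pickle.load(open('c5.pkl','rb'))
im=c['pixels'].astype(int); sub=im.copy()
for lo in (88,98,108):
    g=((im.min(2)>lo)&(im.max(2)-im.min(2)<30)).astype(np.uint8)
    for k in cv2.findContours(g,0,cv2.CHAIN_APPROX_NONE)[0]:
        if cv2.pointPolygonTest(k,(449,307),False)>0:
            w=np.array([ray(c,u,v,64)[:2] for u,v in k[:,0]],np.float32); print('sqtop',lo,cv2.minAreaRect(w))
im=a['pixels'].astype(int)
for lo in (100,115,130):
    g=((im.min(2)>lo)&(im.max(2)-im.min(2)<35)).astype(np.uint8)
    for k in cv2.findContours(g,0,cv2.CHAIN_APPROX_NONE)[0]:
        if cv2.pointPolygonTest(k,(380,370),False)>0:
            w=np.array([ray(a,u,v,64)[:2] for u,v in k[:,0]],np.float32); print('sqside',lo,len(k),cv2.minAreaRect(w))
a=snap('side','s6');c=snap('top','t6')
for n,cam,p in(('top',c,(147,292)),('side',a,(227,172))):
    im=cam['pixels'].astype(int)
    for lo in(85,95): near(cam,(im.max(2)<lo)&(im.max(2)-im.min(2)<15),p,30)
R=lambda a:cv2.resize(a,(400,400),interpolation=cv2.INTER_CUBIC)[:,:,::-1]
cv2.imwrite('pics/f.png',np.hstack([R(a['pixels'][140:220,190:270]),R(c['pixels'][250:330,110:190])]))
print(robot.get_state()['tcp_pos'])
```

```text
sqtop 88 ((446.14678955078125, -331.1396484375), (52.791542053222656, 53.62383270263672), 85.6115951538086)
sqtop 98 ((446.1136779785156, -331.2131042480469), (52.532894134521484, 51.919490814208984), 85.6792984008789)
sqtop 108 ((446.35955810546875, -331.0604248046875), (50.64496994018555, 50.99934768676758), 85.97377014160156)
sqside 100 111 ((446.34686279296875, -331.72052001953125), (53.21963119506836, 52.67864990234375), 86.01654052734375)
sqside 115 109 ((446.3840637207031, -331.68865966796875), (51.79154968261719, 51.402095794677734), 86.05033111572266)
sqside 130 118 ((446.42987060546875, -331.3869323730469), (50.570804595947266, 49.52894973754883), 86.33267974853516)
[218 168  23  21 305] [227.1 177.5] [457.2 318.2]
[218 168  23  21 305] [227.1 177.5] [457.2 318.2]
[464.00763213 245.59849603 153.21781431]
```

View pics/f.png

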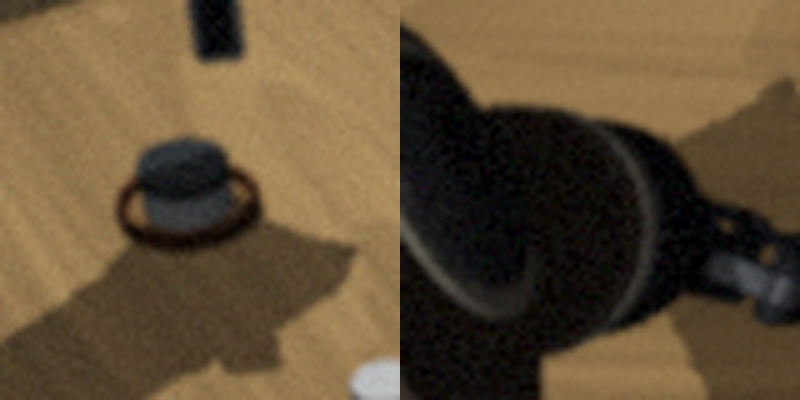

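Emit:
jog_arm --steps '[[[8,-1,-36,0,0,0,7],[8,-1,-36,0,0,0,15.5],[8,-1,-36,0,0,0,15.5],[8,-1,-36,0,0,0,15.5],[8,-1,-36,0,0,0,15.5],[8,-1,-36,0,0,0,15.5],[8,-1,-36,0,0,0,15.5],[8,-1,-36,0,0,0,15.5]]]'

```text
t: 18.6
tcp_pos: [452.7, -113.0, 153.1]
tool_rot: [0.124, 3.138, -0.003]
ft_force: [0.1, 0.4, 0.1]
width: 79.7
grip_force: 0.0
```

Emit:
jog_arm --steps '[[[8,-0.7,-22.4,0,0,0,0],[8,-0.7,-22.4,0,0,0,0],[8,-0.7,-22.4,0,0,0,0],[8,-0.7,-22.4,0,0,0,0],[8,-0.7,-22.4,-2,0,0,0],[8,-0.7,-22.4,-4,0,0,0],[8,-0.7,-22.4,-5,0,0,0],[8,-0.7,-22.4,-5,0,0,0]]]'

```text
t: 19.4
tcp_pos: [445.9, -329.8, 101.3]
tool_rot: [-0.111, -3.137, -0.003]
ft_force: [0.6, 0.1, -0.5]
width: 79.9
grip_force: 0.0
```

Run:
```python
from h import *
s=robot.get_state();print(s['tcp_pos'],s['joint_pos'])
from scipy.spatial.transform import Rotation as R
y=R.from_rotvec(s['tool_rot']).as_matrix()[:,1];print(np.degrees(np.arctan2(y[1],y[0])))
```

```text
[ 445.94220231 -329.83993029  101.26542312] [ 0.22928671  0.4830636   0.42178338  1.92675096 -0.27086558  0.79059374
  2.30134896]
85.95792869186378
```

Emit:
jog_arm --steps '[[[8,0,0,-3,0,0,0],[8,0,0,-4.6,0,0,0],[8,0,0,-5,0,0,0],[8,0,0,-5,0,0,0],[4.5,0,0,-5,0,0,0],[4.5,0,0,-5,0,0,0],[4.5,0,0,-5,0,0,0],[4.5,0,0,-5,0,0,0]]]'

```text
t: 20.2
tcp_pos: [447.4, -331.7, 54.4]
tool_rot: [0.112, 3.137, -0.001]
ft_force: [-0.9, 1.7, 6.8]
width: 52.8
grip_force: 62.5
```

Emit:
jog_arm --steps '[[[4.5,0,0,1,0,0,0],[4.5,0,0,4,0,0,0],[4.5,0,0,9,0,0,0],[4.5,0.5,2,13,0,0,0],[4.5,2.5,7,13,0,0,0],[4.5,4.5,11.5,13,0,0,0],[4.5,6.5,16,13,0,0,0],[4.5,8,20,13,0,0,0]]]'

```text
t: 21.0
tcp_pos: [527.4, -128.9, 184.1]
tool_rot: [0.111, 3.138, 0.001]
ft_force: [0.0, 0.6, -1.1]
width: 52.5
grip_force: 63.5
```

Emit:
jog_arm --steps '[[[4.5,11.1,35.4,0,0,0,4],[4.5,11.1,35.4,0,0,0,8],[4.5,11.1,35.4,0,0,0,12],[4.5,11.1,35.4,0,0,0,16],[4.5,11.1,35.4,0,0,0,20],[4.5,11.1,35.4,0,0,0,23.1],[4.5,11.1,35.4,0,0,0,23.1],[4.5,11.1,35.4,0,0,0,23.1]]]'

```text
t: 21.8
tcp_pos: [637.3, 229.3, 183.4]
tool_rot: [-0.528, 3.096, 0.004]
ft_force: [0.1, 0.3, -0.5]
width: 52.6
grip_force: 63.4
```

Emit:
jog_arm --steps '[[[4.5,0,0,-3,0,0,0],[4.5,0,0,-7,0,0,0],[4.5,0,0,-11,0,0,0],[4.5,0,0,-12,0,0,0],[4.5,0,0,-12,0,0,0],[4.5,0,0,-12,0,0,0]]]'

```text
t: 22.4
tcp_pos: [638.8, 222.9, 65.0]
tool_rot: [-0.518, 3.096, 0.001]
ft_force: [-0.1, -0.0, -0.6]
width: 52.4
grip_force: 63.4
```

Run:
```python
from h import *
import pickle
from scipy.spatial.transform import Rotation as R
s=robot.get_state();print(s['tcp_pos'],s['joint_pos'],s['width'])
y=R.from_rotvec(s['tool_rot']).as_matrix()[:,1];print(np.degrees(np.arctan2(y[1],y[0])))
a=snap('side','s7');c=snap('top','t7');pickle.dump([a,c],open('c7.pkl','wb'))
R=lambda a:cv2.resize(a,(400,400),interpolation=cv2.INTER_CUBIC)[:,:,::-1]
cv2.imwrite('pics/g.png',np.hstack([R(a['pixels'][120:220,260:360]),R(c['pixels'][250:350,110:210])]))
```

```text
[638.80708616 222.9020834   65.00315502] [-0.54315039  0.67934814  0.20314938  1.62477888 -0.16891477  0.85207262
  1.62964461] 52.39783339809771
108.99968641929804
```

View pics/g.png

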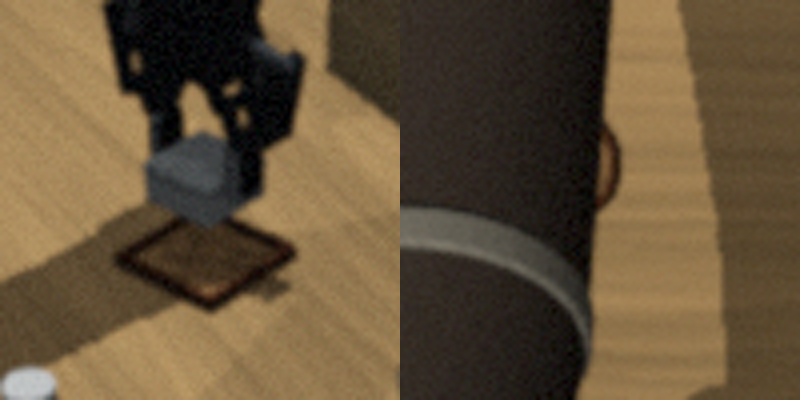

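Run:
```python
from h import *
import pickle
a,c=pickle.load(open('c7.pkl','rb'))
t=np.radians(19)
for sx,sy in((1,1),(1,-1),(-1,-1),(-1,1)):
    x,y=27*sx,27*sy; u,v=proj(a,(638+x*np.cos(t)-y*np.sin(t),223+x*np.sin(t)+y*np.cos(t),46.6)); print((u-260)*4,(v-120)*4)
```

```text
201.58078653374628 165.4937422605508
267.5770033360204 195.18201972140037
208.06548423222102 231.80929177907296
141.63061122378485 200.4381220986279
```

Emit:
jog_arm --steps '[[[4.5,0,0,-2.5,0,0,0],[4.5,0,0,-3.5,0,0,0],[4.5,0,0,-3.9,0,0,0],[4.5,0,0,-3.9,0,0,0],[4.5,0,0,-3.9,0,0,0]]]'

```text
t: 23.0
tcp_pos: [638.1, 222.9, 24.7]
tool_rot: [-0.519, 3.097, 0.0]
ft_force: [0.2, -0.0, -0.3]
width: 52.3
grip_force: 63.4
```

Emit:
jog_arm --steps '[[[4.5,-0.1,0,-0.1,0,0,0],[4.5,-0.1,0,-0.2,0,0,0],[4.5,-0.1,0,-0.2,0,0,0],[4.5,-0.1,0,-0.2,0,0,0]]]'

```text
t: 23.4
tcp_pos: [636.7, 222.9, 22.5]
tool_rot: [-0.519, 3.098, 0.001]
ft_force: [-0.9, -1.0, 5.8]
width: 52.6
grip_force: 64.1
```

Emit:
jog_arm --steps '[[[7,0,0,0,0,0,0],[7,0,0,0,0,0,0],[7,0,0,0,0,0,0],[7,0,0,4,0,0,0],[8,0,0,9,0,0,0],[8,0,0,13,0,0,0],[8,0,0,15,0,0,0]]]'

```text
t: 24.1
tcp_pos: [638.2, 223.0, 176.2]
tool_rot: [-0.518, 3.093, 0.002]
ft_force: [-0.3, -0.0, 0.8]
width: 80.1
grip_force: 0.0
```

Emit:
jog_arm --steps '[[[8,-11,-32,0,0,0,-4],[8,-11,-32,0,0,0,-8],[8,-11,-32,0,0,0,-12],[8,-11,-32,0,0,0,-16],[8,-11,-32,0,0,0,-20],[8,-11,-32,0,0,0,-24],[8,-11,-32,0,0,0,-28],[8,-11,-32,0,0,0,-32]]]'

```text
t: 24.9
tcp_pos: [524.2, -103.9, 172.4]
tool_rot: [0.373, 3.119, -0.003]
ft_force: [-0.4, 0.2, -0.9]
width: 80.2
grip_force: 0.0
```

Run:
```python
from h import *
import pickle
from scipy.spatial.transform import Rotation as R
s=robot.get_state();print(s['tcp_pos'])
y=R.from_rotvec(s['tool_rot']).as_matrix()[:,1];print(np.degrees(np.arctan2(y[1],y[0])))
a=snap('side','s8');c=snap('top','t8');pickle.dump([a,c],open('c8.pkl','wb'))
R=lambda a:cv2.resize(a,(400,400),interpolation=cv2.INTER_CUBIC)[:,:,::-1]
cv2.imwrite('pics/i.png',np.hstack([R(a['pixels'][140:240,220:340]),R(c['pixels'][180:320,110:250])]))
def rect(n,cam,f,p,z):
    g=f(cam['pixels'].astype(int)).astype(np.uint8)
    for k in cv2.findContours(g,0,cv2.CHAIN_APPROX_NONE)[0]:
        if len(k)>15 and cv2.pointPolygonTest(k,p,False)>0:
            w=np.array([ray(cam,u,v,z)[:2] for u,v in k[:,0]],np.float32); print(n,len(k),cv2.minAreaRect(w))
for lo in(85,100): rect('sqtop',c,lambda im:(im.min(2)>lo)&(im.max(2)-im.min(2)<30),(203,219),32)
for lo in(100,120): rect('sqside',a,lambda im:(im.min(2)>lo)&(im.max(2)-im.min(2)<35),(311,175),32)
wood=lambda im:(im[:,:,0]>1.75*im[:,:,1])&(im[:,:,2]<im[:,:,0]*.45)
for r in(1.6,1.8):
    f=lambda im:(im[:,:,0]>r*im[:,:,1])&(im[:,:,0]>70)
    rect('caseT',c,f,(444,308),36); rect('caseS',a,f,(375,380),36)
print(c['pixels'][308,444],a['pixels'][380,375],c['pixels'][340,470])
```

```text
[ 524.20569053 -103.91825361  172.35321355]
76.34797905504821
sqtop 85 ((635.2337646484375, 223.11199951171875), (54.10943603515625, 53.84713363647461), 18.5308780670166)
sqtop 82 ((635.2765502929688, 223.3641357421875), (52.373016357421875, 52.61116409301758), 20.024398803710938)
sqside 57 ((635.5983276367188, 222.95315551757812), (54.201072692871094, 53.819679260253906), 17.912307739257812)
sqside 56 ((635.09716796875, 223.98648071289062), (51.23223114013672, 51.907352447509766), 17.075355529785156)
caseT 329 ((450.45452880859375, -328.4287109375), (56.62650680541992, 96.30055236816406), 77.1785659790039)
caseS 319 ((439.5464782714844, -329.6128845214844), (57.491661071777344, 117.32337951660156), 76.47933959960938)
[129  80  43] [127  76  44] [143 116  72]
```

View pics/i.png

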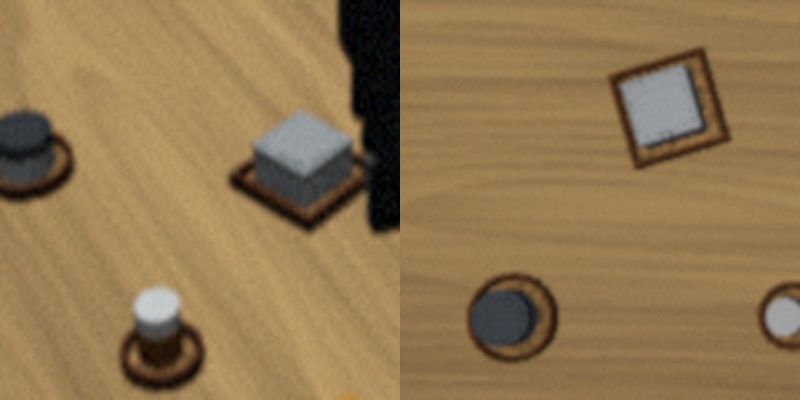

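Emit:
jog_arm --steps '[[[8.5,-8.6,-23.2,0,0,0,0],[8.5,-8.6,-23.2,0,0,0,0],[8.5,-8.6,-23.2,0,0,0,0],[8.5,-8.6,-23.2,0,0,0,0],[8.5,-8.6,-23.2,0,0,0,0],[8.5,-8.6,-23.2,-3,0,0,0],[8.5,-8.6,-23.2,-7,0,0,0],[8.5,-8.6,-23.2,-7,0,0,0]]]'

```text
t: 25.8
tcp_pos: [438.7, -326.6, 97.6]
tool_rot: [-0.349, -3.115, -0.006]
ft_force: [-0.0, 0.5, -0.0]
width: 84.9
grip_force: 0.0
```

Run:
```python
from h import *
import pickle
from scipy.spatial.transform import Rotation as R
s=robot.get_state();print(s['tcp_pos'],s['joint_pos'])
y=R.from_rotvec(s['tool_rot']).as_matrix()[:,1];print(np.degrees(np.arctan2(y[1],y[0])))
c=snap('top','t9')
im=c['pixels'].astype(int)
near(c,(im.max(2)<90)&(im.max(2)-im.min(2)<18),(147,291),30)
near(c,gray(c['pixels'],90,256),(245,291),38)
```

```text
[ 438.70006555 -326.55002168   97.57758517] [ 0.20337501  0.48514307  0.45712437  1.94598926 -0.29514678  0.78416098
  2.17505126]
77.20835711851016
[135 282  23  19 368] [145.8 290.9] [463.9 340.5]
[238 284  13  14 152] [244.  290.5] [470.1 118.3]
```

Emit:
jog_arm --steps '[[[8.5,0,0,-3,0,0,0],[8.5,0,0,-6,0,0,0],[8.5,0,0,-7.8,0,0,0],[8.5,0,0,-8.2,0,0,0],[8.5,0,0,-8.2,0,0,0],[5,0,0,-8.2,0,0,0],[5,0,0,-8.2,0,0,0],[5,0,0,-8.2,0,0,0]]]'

```text
t: 26.65
tcp_pos: [441.6, -329.7, 21.6]
tool_rot: [0.354, 3.119, -0.001]
ft_force: [-1.5, 2.6, 7.8]
width: 58.9
grip_force: 63.9
```

Emit:
jog_arm --steps '[[[5,0,0,0,0,0,0],[5,0,0,0,0,0,0]]]'

```text
t: 26.85
tcp_pos: [441.6, -329.6, 21.6]
tool_rot: [0.354, 3.119, -0.001]
ft_force: [-0.8, 1.6, 6.7]
width: 59.0
grip_force: 63.9
```

Emit:
jog_arm --steps '[[[5,0,0,1,0,0,0],[5,0,0,3.5,0,0,0],[5,0,0,6,0,0,0],[5,0,3,7,0,0,5],[5,0.1,7,7,0,0,11],[5,0.2,11,7,0,0,17],[5,0.3,15,7,0,0,23],[5,0.4,19,7,0,0,29]]]'

```text
t: 27.65
tcp_pos: [444.4, -137.9, 90.8]
tool_rot: [-0.444, 3.109, -0.001]
ft_force: [0.8, -0.0, -2.9]
width: 58.6
grip_force: 65.9
```

Emit:
jog_arm --steps '[[[5,0.1,3.3,0,0,0,6.5],[5,0.1,3.3,0,0,0,6.9],[5,0.1,3.3,0,0,0,6.9],[5,0.1,3.3,-2,0,0,6.9],[5,0.1,3.3,-4,0,0,6.9],[5,0.1,3.3,-4,0,0,6.9],[5,0.1,3.3,-4,0,0,6.9]]]'

```text
t: 28.35
tcp_pos: [445.2, -107.5, 50.1]
tool_rot: [0.62, -3.079, 0.001]
ft_force: [0.1, -0.9, -3.5]
width: 58.8
grip_force: 65.7
```

Run:
```python
from h import *
import pickle
from scipy.spatial.transform import Rotation as R
s=robot.get_state();print(s['tcp_pos'],s['ft_force'],s['width'])
y=R.from_rotvec(s['tool_rot']).as_matrix()[:,1];print(np.degrees(np.arctan2(y[1],y[0])))
a=snap('side','s10')
R=lambda a:cv2.resize(a,(500,500),interpolation=cv2.INTER_CUBIC)[:,:,::-1]
cv2.imwrite('pics/j.png',R(a['pixels'][230:350,240:360]))
t=np.radians(22.85)
for z in(s['tcp_pos'][2]-21.6,):
  for x,y in((60,30),(60,-30),(-60,-30),(-60,30)):
    u,v=proj(a,(444.7+x*np.cos(t)-y*np.sin(t),-106.8+x*np.sin(t)+y*np.cos(t),z)); print((u-240+.5)*500/120,(v-230+.5)*500/120)
```

```text
[ 445.23408509 -107.49425713   50.09494932] [ 0.05507165 -0.87368576 -3.52655128] 58.790746137488185
112.77178764745439
308.2035185641168 142.9018882166228
413.3389071308675 196.97184942163136
243.6904342861105 361.2037130149538
134.75842460425227 296.99207329028684
```

View pics/j.png

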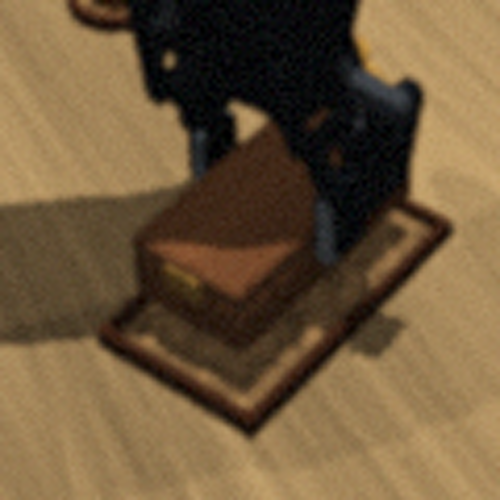

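Emit:
jog_arm --steps '[[[5,0,0,-1,0,0,0],[5,0,0,-1.8,0,0,0],[5,0,0,-2.2,0,0,0],[5,0,0,-2.3,0,0,0],[5,0,0,-2.3,0,0,0]]]'

```text
t: 28.9
tcp_pos: [445.3, -106.3, 26.6]
tool_rot: [0.624, -3.078, -0.0]
ft_force: [-0.2, 0.0, -1.9]
width: 59.1
grip_force: 65.9
```

Run:
```python
from h import *
a=robot.read_camera('side')
t=np.radians(22.85)
for x,y in((60,30),(60,-30),(-60,-30),(-60,30)):
    u,v=proj(a,(444.7+x*np.cos(t)-y*np.sin(t),-106.8+x*np.sin(t)+y*np.cos(t),50.1-21.6+36)); print((u-240+.5)*500/120,(v-230+.5)*500/120)
S=lambda u,v,z:ray(a,240-.5+u*.24,230-.5+v*.24,z).round(1)
print(S(236,300,64.5),S(137,243,64.5),S(240,350,28.5))
```

```text
306.61803283761697 84.36390089312482
414.4019636361828 137.97046910542483
240.08872455185752 301.25629132822525
128.31994257899711 237.30656378860053
[ 400.  -156.3   64.5] [ 379.4 -107.3   64.5] [ 402.6 -151.6   28.5]
```

Emit:
jog_arm --steps '[[[5,0,0,-0.1,0,0,0],[5,0,0,-0.15,0,0,0],[5,0,0,-0.15,0,0,0]]]'

```text
t: 29.25
tcp_pos: [445.7, -106.3, 25.6]
tool_rot: [-0.624, 3.079, -0.0]
ft_force: [-0.7, -1.0, 1.9]
width: 58.4
grip_force: 66.2
```

Emit:
jog_arm --steps '[[[5,0,0,-0.05,0,0,0],[8,0,0,-0.05,0,0,0],[8,0,0,-0.05,0,0,0],[8,0,0,0,0,0,0],[8,0,0,3,0,0,0],[8,0,0,7,0,0,0],[8,0,0,11,0,0,0],[8,0,0,15,0,0,0]]]'

```text
t: 30.05
tcp_pos: [445.1, -106.4, 176.8]
tool_rot: [0.624, -3.079, 0.0]
ft_force: [0.8, -0.8, -0.5]
width: 80.1
grip_force: 0.0
```

Emit:
jog_arm --steps '[[[8,-2,-24,3,0,0,0],[8,-2,-24,3,0,0,0],[8,-2,-24,3,0,0,0],[8,-2,-24,3,0,0,0],[8,-2,-24,3,0,0,0],[8,-2,-24,3,0,0,0],[8,-2,-24,3,0,0,0]]]'

```text
t: 30.75
tcp_pos: [424.9, -347.0, 205.0]
tool_rot: [0.62, -3.079, -0.001]
ft_force: [0.3, 1.2, 0.4]
width: 79.7
grip_force: 0.0
```

Run:
```python
from h import *
a=snap('side','s11');c=snap('top','t11')
def rect(n,cam,f,p,z):
    g=f(cam['pixels'].astype(int)).astype(np.uint8)
    for k in cv2.findContours(g,0,cv2.CHAIN_APPROX_NONE)[0]:
        if len(k)>15 and cv2.pointPolygonTest(k,p,False)>0:
            w=np.array([ray(cam,u,v,z)[:2] for u,v in k[:,0]],np.float32); print(n,len(k),cv2.minAreaRect(w))
for r in(1.6,1.75):
    f=lambda im:(im[:,:,0]>r*im[:,:,1])&(im[:,:,0]>70)
    rect('caseT',c,f,(344,304),40); rect('caseS',a,f,(305,290),40)
rect('standT',c,lambda im:im[:,:,0]<105,(344,304),5)
R=lambda a:cv2.resize(a,(400,400),interpolation=cv2.INTER_CUBIC)[:,:,::-1]
cv2.imwrite('pics/k.png',np.vstack([np.hstack([R(a['pixels'][230:350,240:360]),R(c['pixels'][250:360,290:400])])]))
```

```text
caseT 346 ((445.3768310546875, -105.43171691894531), (115.72142028808594, 56.574310302734375), 22.691492080688477)
standT 182 ((444.4029541015625, -107.53948974609375), (146.52359008789062, 87.3009262084961), 23.293516159057617)
```

View pics/k.png

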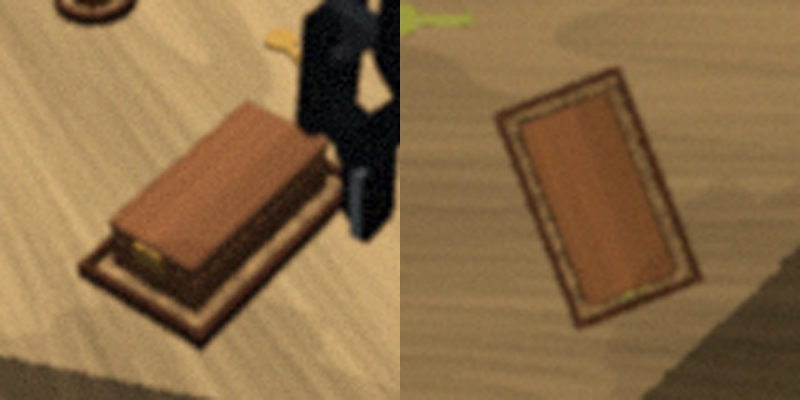

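The case sits flat in its stand, parallel to the rims and centred to about 2 mm, and the gripper is clear of everything.

```bash
python3 -c "
from workcell import robot
print(robot.hand_in())"
```

```text
the job is handed in; nothing more can be done
None
```

The pile came apart in the order asked and the job is handed in: jar, round tin, square tin and brush case are each in their own stand, centred to within about 2 mm by camera, the square tin and case parallel to their rims to within about 2° (the jar was lifted again and shifted about 2 mm before the round tin came off), in about 31 s with the arm kept well clear of the vase and bowl.

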